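# Start a timed filter rinse

## Robot

A 6-joint arm with a two-finger parallel gripper is mounted at the origin on the work surface. World frame = base frame: x ahead of the robot, y to its left, z up, the work surface at z = 0. Lengths are in m, angles in rad, forces in N, time in s.
With the tool pointing down it reaches from about 0.35 to 0.85 m from the base axis. Payload 8.1 kg.
Tool frame: the origin (TCP) lies at the very end of the fingers, on their centre line; the grasp point (between the pads) lies 19 mm behind it; z points along the fingers, y is the line along which they close (so a half turn about z gives the same grasp; the last joint's range is limited). The gripper opens to 85 mm and grips with 20 to 120 N. Pads are 22 mm wide; open, the fingers measure 114 mm over their backs; the gripper's body (76 mm by 85 mm) begins 54 mm behind the grasp point. The pads swing forward as they close: fully open they stand 13 mm farther back than shut.
Start: joints at [-1.364, 0.13, 1.488, -0, 1.523, -0.085], TCP at [0.173, -0.575, 0.231] pointing down, gripper open.
Joint ranges: [-2.96, 2.96], [-0.89, 2.26], [0.02, 2.5], [-1.34, 4.48], [0, 2.73], [-2.66, 2.66]. Speed limits (rad/s): [2.39, 2.39, 2.79, 3.14, 3.14, 3.14].

## Interface

Orientations are given as a 3x3 rotation matrix whose columns are the frame's x, y, z axes.
In Python, from workcell import bot gives the robot as it stands.
- The arm moves only by the tool step_arm, never from a script. Its argument "increments" is text: rows parted by semicolons, each of 7 numbers parted by spaces: the shift along the tool's x, y, z in mm, then the turn, a rotation vector about the tool's x, y, z in degrees, then the opening, from 0 (shut) to 1 (fully open). A call has 1 to 10 rows; each row shifts and turns the commanded pose from where the row before left it, along the tool's axes as they then stand; what a row does not reach is not made up. A row lasts 1/12 s, in which the tool goes at most 41.7 mm and 7.16 degrees, less where a joint would pass 70% of its speed; a pose out of reach is approached as far as the arm can. A call is refused whole if a number of a shift passes 41.7 or a number of a turn 7.16, either way. A call with a gripper value outside its range is refused whole. The fingers move at their own pace and stop on an object; the grip force is fixed at half the most. Time passes only in rows, so rows that do not move let the fingers close. It gives the time, the measured TCP pose, the force, the opening and the grip force at its end, in the units of the state.
- bot.observe(): the state, without advancing time (a new reading comes with each control period).
- bot.grab_frame(name): name is "scene" or "top" or "wrist"; returns a dict with "img" (400x640x3 uint8, blue, green, red), "fx", "fy", "cx", "cy" (pixels), "rvec" (rotation vector, rad) and "tvec" (3), from world to camera coordinates, as OpenCV has them; the wrist camera has in their place "hand_eye" (4x4, takes a point from camera to tool coordinates, whose origin is the TCP and whose axes are the flange's). Camera axes: x right, y down, z forward; pixel columns grow to the right and rows downward; lengths in m; the calibration is good to about 2 mm. A picture is of the moment at which its call begins: read the wrist's pose just before it. There is no depth.
- bot.sign_off(): hands the job in; it is judged then, once.
The state is a dict: "clock": time; "qpos": joint angles; "dq": joint speeds; "joint_efforts": joint torques, N m; "eef_pos": TCP position; "orientation": TCP orientation; "ft_force": force on the tool from outside, world axes, zero at the start; "wrist_torque": the same for the moment, N m; "finger_gap": opening from 0.0 (shut) to 1.0 (fully open); "gripper_force": force on a finger pad.
Only numpy, scipy, OpenCV 4.12 (cv2) and the standard library are available. Lean on these libraries where they do the work, as an engineer would, in place of code of your own. Each camera call takes 0.05 s, during which the arm holds its last target. There are 200 camera calls.

## Task

Start a rinse of the inline filter: shut the blue flow lever against its black stop, then, with it still shut, wind the timer's orange key clockwise as far as it goes, in as many part turns as it needs. Then open the flow lever until it lines up with the red pointer on its dial, and leave it there with the timer fully wound. Leave the other things on the bench where they are.

Things in the scene. Friction and masses are not known exactly. Their poses are not given: they have to be found in the camera images.
- valve: Valve station fixed to the bench: aluminium base plate (x -60 to +120, y -100 to +100 mm), blue valve in a white pipe, white inline filter behind (all below 75 mm), and above them a round steel dial (radius 90 mm, top 90 mm above the bench) with black ticks. Origin on the bench, straight below the lever's pivot (dial centre); z up. The shut lever points along this body's -x.
- flow_lever (a joint): Angle of the blue flow lever about the vertical through the valve's origin: 0 = shut, against the black stop post; it opens counter-clockwise seen from above, to 1.5 rad at the green stop post. Friction holds it where it is left; moving it takes about 2 N at the grip.
- lever_grip (a point): Middle of the lever's upright round blue grip (24 mm diameter, from 114 to 160 mm above the bench); this point is 142 mm above the bench, 110 mm from the pivot. From its foot the lever's flat blue bar (12 mm wide, 108 to 116 mm above the bench) runs to the pivot. Turns with the lever: x axis points from the pivot outwards along the lever, z up.
- pointer: Red pointer clamped to the rim of the valve's dial, fixed, below the lever, its tip 145 mm from the pivot and all of it below 97 mm; it sticks out beyond the lever's grip. Shows the opening wanted. Origin at the bench surface below the lever's pivot; its x axis points from the pivot outwards along the pointer, z up.
- timer: Wind-up timer fixed to the bench: white box, 120 x 120 mm at the foot, with a round dial on top, 88 mm above the bench. Origin on the bench surface, straight below the key's axis; z up. The run-down mark (black) on the dial lies towards this body's -x, the fully wound mark (green) 2.6 rad clockwise from it.
- timer_key (a joint): Winding angle of the timer's orange key about the vertical: 0 = run down; grows clockwise seen from above, to the stop at 2.6 rad = fully wound. Sprung, but a ratchet holds it where it is let go; turning it takes up to 0.1 N m.
- key_grip (a point): Where to grip the orange key, on its vertical axis, 122 mm above the bench. The key is an upright flat wing 46 mm long, 12 mm thick, from 100 to 134 mm above the bench; its two flat sides are gripped. Turns with the key: its x axis runs along the wing towards the end with the black mark, z up.
- housing: White filter housing standing upright, 180 mm tall, 80 mm diameter at the top. Origin at the centre of its foot. Bystander.
- wrench: Wrench lying on the bench, 180 mm long, about 20 mm high. Origin at its middle. Bystander.
- fitting: Small brass pipe fitting standing upright, 32 mm diameter, 36 mm tall. Origin at the centre of its foot. Bystander.
- tape: White tape roll lying flat, 52 mm diameter, 14 mm high. Origin under its centre. Bystander.
- grease: Yellow grease bottle with a red cap, 40 mm diameter, 95 mm tall. Origin at the centre of its foot. Bystander.
- screwdriver: Screwdriver with a red handle lying on the bench, 200 mm long, 26 mm high. Origin at its middle. Bystander.
There are look-alikes about, which are no part of the job. What is shaped like the timer but pink is not meant.

How it is judged:
On the way, in this order (a step that is already met when the one before it is completed fails the run):
1. the flow lever is shut (value of joint flow_lever below 0.06 rad), for 0.2 s.
2. the timer is fully wound while the flow lever is still shut (value of joint timer_key above 2.42 rad and value of joint flow_lever below 0.06 rad), for 0.2 s.
3. the flow lever lines up with the red pointer, the timer still fully wound (angle between the x axis of lever_grip and the x axis of pointer, either way round below 0.07 rad and value of joint timer_key above 2.42 rad and velocity of joint flow_lever between -0.05 and 0.05 rad/s), for 0.2 s.
At the end, for the whole second after the job is handed in: The flow lever points the same way as the red pointer within 0.07 rad (4 degrees) and is at rest, and the timer key is wound beyond 2.42 rad (its stop is at 2.6) (all of step 3); the robot touches nothing.
It fails at once if any of the bystanders on the bench is pushed more than 40 mm from its place (distance of any of housing, wrench, fitting, tape, grease, screwdriver from where it was at the start of the episode above 0.04 m).
It also fails if it takes over 64 s, if anything falls off the work surface, if the arm or the gripper's body presses on something with over 40 N, if the wrist force passes 120 N, or if a joint passes its speed limit or range.

## Working session

There is one attempt and no reset: what is moved stays moved. The work goes in short steps, Python scripts to look and compute and a tool call to move; the robot and the scene stay as the last step left them, time stands still between calls to the robot, and variables do not carry over. Pictures are saved under pics/ and viewed, at most 10 in all, crops included, and the job is handed in when it is done.

Besides the shell and the picture viewer there is one more tool, called after "Emit:" as name(argument=value, ...) on one line, values as JSON. step_arm: Moves the arm, as the interface text tells. Its arguments: {"type":"object","properties":{"increments":{"type":"string"}},"required":["increments"]}

```bash
mkdir -p pics; python3 - <<'E'
from workcell import bot
import cv2,numpy as np
s=bot.observe();print(s)
for n in("scene","top"):
    f=bot.grab_frame(n);cv2.imwrite(f"pics/{n}0.png",f["img"]);print(n,[np.round(f[k],4).tolist() for k in("fx","fy","cx","cy","rvec","tvec")])
E
```

```text
{'clock': 0.0, 'qpos': array([-1.36440825e+00,  1.31141031e-01,  1.48930492e+00, -6.66080970e-06,
        1.52296652e+00, -8.53755975e-02]), 'dq': array([-0.00062711,  0.00020981,  0.00164789, -0.00118437,  0.00068493,
       -0.00119374]), 'joint_efforts': array([-1.43271977e-04, -5.69404435e+01, -5.00547159e+01, -2.67096984e-04,
        1.50760717e-02,  1.76667163e-05]), 'eef_pos': array([ 0.17250564, -0.57409542,  0.23024236]), 'orientation': array([[ 9.57737993e-01,  2.87641779e-01, -3.79439394e-04],
       [ 2.87641991e-01, -9.57736350e-01,  1.77983066e-03],
       [ 1.48550757e-04, -1.81375415e-03, -9.99998344e-01]]), 'ft_force': array([-0.4967217 ,  0.3520778 ,  0.63858391]), 'wrist_torque': array([-0.04040029,  0.04635959, -0.02498689]), 'gripper_force': 0.0, 'finger_gap': 0.9994777355648002}
scene [439.9305, 439.9305, 326.2274, 204.1031, [1.6523, 1.7796, -0.8266], [0.0163, -0.2456, 1.6326]]
top [428.1349, 428.1349, 317.3136, 204.8966, [2.1515, -2.093, 0.1697], [-0.0011, 0.5069, 1.1484]]
```

View pics/top0.png

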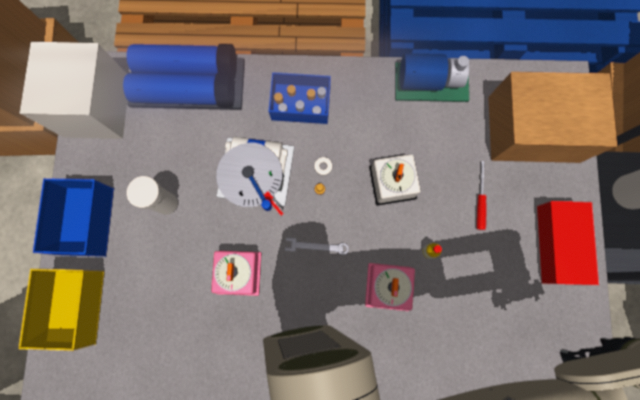

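View pics/scene0.png

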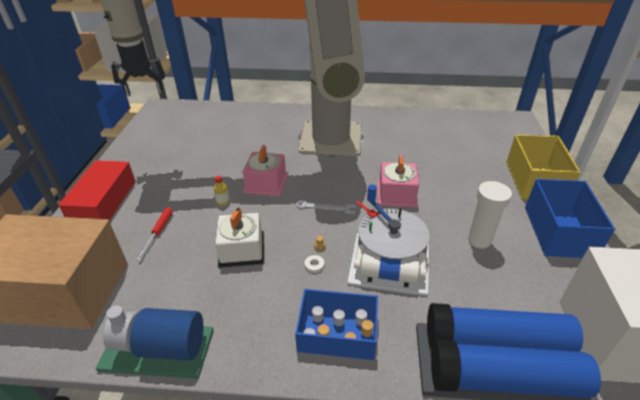

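The top view shows the valve dial at about (250,174), with its grip near (267,202) and the red pointer near (275,205). The white timer's key is at about (398,173), and two pink decoys stand at (235,272) and (390,287). The scene view agrees. Next I'll zoom in and measure.

```bash
cat > h.py <<'E'
import cv2,numpy as np
def ray(f,uv,z):
    R=cv2.Rodrigues(np.array(f["rvec"],float))[0];t=np.array(f["tvec"],float).ravel()
    c=-R.T@t;d=R.T@np.array([(uv[0]-f["cx"])/f["fx"],(uv[1]-f["cy"])/f["fy"],1.])
    return c+d*(z-c[2])/d[2]
def proj(f,p):
    K=np.array([[f["fx"],0,f["cx"]],[0,f["fy"],f["cy"]],[0,0,1]])
    return cv2.projectPoints(np.array(p,float).reshape(-1,1,3),np.array(f["rvec"],float),np.array(f["tvec"],float),K,None)[0].reshape(-1,2)
def blobs(img,lo,hi,roi,amin=8):
    x0,y0,x1,y1=roi
    h=cv2.cvtColor(img,cv2.COLOR_BGR2HSV)[y0:y1,x0:x1]
    m=cv2.inRange(h,np.array(lo),np.array(hi))
    n,l,st,c=cv2.connectedComponentsWithStats(m)
    out=[]
    for i in range(1,n):
        if st[i,4]>=amin:
            ys,xs=np.nonzero(l==i);P=np.c_[xs+x0,ys+y0].astype(float)
            out.append((int(st[i,4]),P))
    return sorted(out,key=lambda a:-a[0])
E
python3 - <<'E'
from h import *
from workcell import bot
f=bot.grab_frame("top");im=f["img"]
print('cam',np.round(-cv2.Rodrigues(f["rvec"])[0].T@np.array(f["tvec"]).ravel(),3))
def show(name,lo,hi,roi,z):
    for a,P in blobs(im,lo,hi,roi)[:4]:
        c=P.mean(0);w,v=np.linalg.eigh(np.cov(P.T));d=v[:,1]
        q=[ray(f,c+s*d*20,z) for s in(-1,1)];e=q[1]-q[0]
        s=(P-c)@d
        print(name,a,c.round(1),ray(f,c,z).round(4),'axis ang',np.degrees(np.arctan2(e[1],e[0])).round(1),'ends',ray(f,c+d*s.min(),z).round(3)[:2],ray(f,c+d*s.max(),z).round(3)[:2])
V=(205,130,300,225);T=(365,145,430,210)
show('blue',(100,90,40),(125,255,255),V,.116)
show('red',(0,130,80),(8,255,255),V,.094);show('red2',(172,130,80),(180,255,255),V,.094)
show('orange',(5,150,120),(20,255,255),T,.134)
show('green',(45,60,40),(85,255,255),T,.088)
show('greenV',(45,60,40),(85,255,255),V,.1)
g=im[130:225,205:300];k=im[140:210,360:430]
o=np.hstack([cv2.resize(g,(420,420),interpolation=2),cv2.resize(k,(370,420),interpolation=2)])
cv2.imwrite("pics/z1.png",o)
E
```

```text
cam [ 0.299 -0.009  1.219]
blue 189 [260.7 195.4] [0.5155 0.1612 0.116 ] axis ang -149.4 ends [0.568 0.192] [0.478 0.139]
blue 65 [256.3 141.1] [0.6643 0.1809 0.116 ] axis ang 84.0 ends [0.662 0.16 ] [0.667 0.203]
red 89 [273.4 202.9] [0.5004 0.1295 0.094 ] axis ang -143.1 ends [0.528 0.15 ] [0.47  0.107]
red2 11 [266.4 196.4] [0.5177 0.1493 0.094 ] axis ang -143.0 ends [0.526 0.156] [0.507 0.141]
orange 67 [399.3 171.6] [ 0.5847 -0.1995  0.134 ] axis ang 166.7 ends [ 0.606 -0.205] [ 0.561 -0.194]
greenV 8 [270.  172.8] [0.5816 0.1419 0.1   ] axis ang -153.6 ends [0.586 0.144] [0.578 0.14 ]
```

View pics/z1.png

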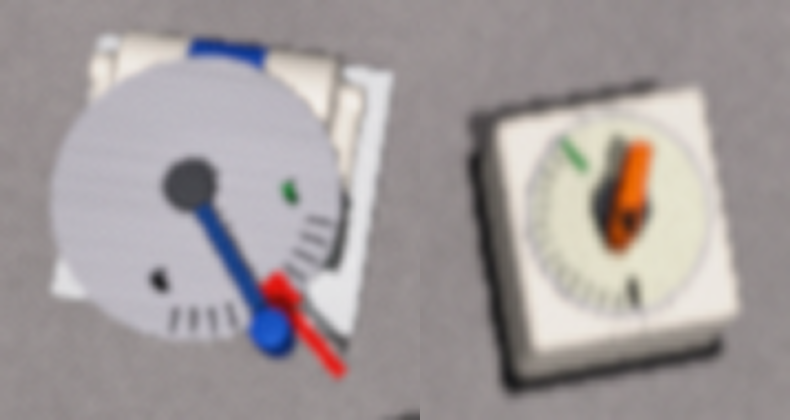

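The zoomed crop shows the dial centre at about zoom (195,199), which is px (249.2,175). The grip top is at zoom (273,325), the black post at (160,280) and the green post at (290,190). The red pointer runs to (343,373). The timer's black mark is at (632,292), its green mark is at (570,152), and the key's marked end is towards the bottom.

```bash
python3 - <<'E'
from h import *
from workcell import bot
f=bot.grab_frame("top");im=f["img"]
Z=lambda x,y:(205+(x+.5)*95/420-.5,130+(y+.5)*95/420-.5)
C=ray(f,Z(196,199),.09);print('dial C',C.round(4),'R',[np.round(np.linalg.norm(ray(f,Z(*p),.09)-C),4) for p in((50,199),(342,199),(196,55),(196,342))])
# hub by dark mask, two heights
h=cv2.cvtColor(im,cv2.COLOR_BGR2HSV)
b=blobs(im,(0,0,0),(180,255,95),(238,162,258,184))[0];c=b[1].mean(0);print('hub px',c,b[0],ray(f,c,.11).round(4),ray(f,c,.12).round(4))
P=blobs(im,(100,90,40),(125,255,255),(205,180,300,225))[0][1]
w=P[P[:,1]>198];print('grip approx px',w.mean(0),ray(f,w.mean(0),.155).round(4))
G=ray(f,Z(273,323),.16)
tip=ray(f,Z(343,374),.094)
for n,p in(('grip',G),('tip',tip),('black',ray(f,Z(160,280),.1)),('green',ray(f,Z(290,190),.1))):
    d=p-C;print(n,p.round(4),'r',np.hypot(*d[:2]).round(4),'ang',np.degrees(np.arctan2(d[1],d[0])).round(1))
R=blobs(im,(0,130,80),(8,255,255),(205,130,300,225))[0][1]
Q=np.array([ray(f,p,.094) for p in R])[:,:2]-C[:2];r=np.hypot(*Q.T);a=np.degrees(np.arctan2(Q[:,1],Q[:,0]))
for lo in(.09,.1,.11,.12,.13,.14):
  s=(r>=lo)&(r<lo+.01);print(lo,s.sum(),a[s].mean().round(1) if s.any() else '')
Y=lambda x,y:(360+(x-420+.5)*70/370-.5,140+(y+.5)*70/420-.5)
for n,p,z in(('tdialC',(620,212),.088),('black',(632,292),.088),('green',(571,153),.088)):print(n,ray(f,Y(*p),z).round(4))
E
```

```text
dial C [0.5774 0.2003 0.09  ] R [np.float64(0.0901), np.float64(0.0899), np.float64(0.0924), np.float64(0.0893)]
hub px [247.59302326 171.47674419] 86 [0.581  0.2007 0.11  ] [0.5785 0.1988 0.12  ]
grip approx px [265.56043956 204.49450549] [0.4848 0.1417 0.155 ]
grip [0.4886 0.1392 0.16  ] r 0.1077 ang -145.5
tip [0.4704 0.1047 0.094 ] r 0.1435 ang -138.2
black [0.524  0.2174 0.1   ] r 0.056 ang 162.2
green [0.582  0.1413 0.1   ] r 0.0591 ang -85.5
0.09 10 -136.0
0.1 9 -138.1
0.11 13 -138.5
0.12 11 -138.4
0.13 13 -138.5
0.14 3 -138.3
tdialC [ 0.5873 -0.2027  0.088 ]
black [ 0.5505 -0.2086  0.088 ]
green [ 0.6142 -0.1776  0.088 ]
```

Emit:
step_arm(increments="25 -29.5 0 0 0 0 1;25 -29.5 0 0 0 0 1;25 -29.5 0 0 0 0 1;25 -29.5 0 0 0 0 1;25 -29.5 0 0 0 0 1;25 -29.5 0 0 0 0 1;25 -29.5 0 0 0 0 1;25 -29.5 0 0 0 0 1;25 -29.5 0 0 0 0 1;25 -29.5 0 0 0 0 1")

```text
clock: 1.03
eef_pos: [0.3274, -0.2185, 0.2313]
orientation: [[0.958, 0.287, 0.0], [0.287, -0.958, -0.0], [0.0, 0.0, -1.0]]
ft_force: [1.1, 0.2, 0.5]
finger_gap: 1.001
gripper_force: 0.0
```

Emit:
step_arm(increments="25 -29.5 0 0 0 0 1;25 -29.5 0 0 0 0 1;25 -29.5 0 0 0 0 1;25 -29.5 0 0 0 0 1;25 -29.5 0 0 0 0 1;25 -29.5 0 0 0 0 1;25 -29.5 0 0 0 0 1;0 0 0 0 0 -6 1;0 0 0 0 0 -6 1;0 0 0 0 0 -6 1")

```text
clock: 1.87
eef_pos: [0.4353, 0.029, 0.231]
orientation: [[0.818, 0.576, -0.001], [0.576, -0.818, -0.0], [-0.001, -0.0, -1.0]]
ft_force: [-0.4, 0.6, -0.1]
finger_gap: 1.001
gripper_force: 0.0
```

```bash
cat >> h.py <<'E'
C=np.array([.5775,.2003])
def delta(s,p,yaw):
    "shift (mm) in present tool axes and turn about tool z (deg) to reach TCP p with tool x at yaw (deg, world)"
    R=np.array(s["orientation"]);d=R.T@(np.array(p)-s["eef_pos"])*1000
    y=np.degrees(np.arctan2(R[1,0],R[0,0]));t=-((yaw-y+180)%360-180)
    print('t',round(s["clock"],2),'tcp',s["eef_pos"].round(4),'yaw',y.round(1),'tilt',R[:,2].round(3),'shift',d.round(1),'turn',round(t,1),'q6',s["qpos"][5].round(2),'gap',round(s["finger_gap"],2))
def wray(f,s,uv,z):
    H=np.array(f["hand_eye"]);R=np.array(s["orientation"])
    d=R@H[:3,:3]@np.array([(uv[0]-f["cx"])/f["fx"],(uv[1]-f["cy"])/f["fy"],1.]);c=R@H[:3,3]+s["eef_pos"]
    return c+d*(z-c[2])/d[2]
E
python3 - <<'E'
from h import *
from workcell import bot
s=bot.observe();f=bot.grab_frame("wrist");cv2.imwrite("pics/w1.png",f["img"])
delta(s,[.4868,.138,.23],34.5)
P=blobs(f["img"],(100,90,40),(125,255,255),(0,0,640,400))
for a,p in P[:3]:
    (x,y,w,h)=cv2.boundingRect(p.astype(np.int32));print(a,p.mean(0),(x,y,w,h))
E
```

```text
t 1.87 tcp [0.4353 0.029  0.231 ] yaw 35.2 tilt [-0.001 -0.    -1.   ] shift [104.9 -59.4   0.9] turn 0.7 q6 0.91 gap 1.0
2054 [235.50584226  53.45666991] (210, 0, 45, 89)
```

View pics/w1.png

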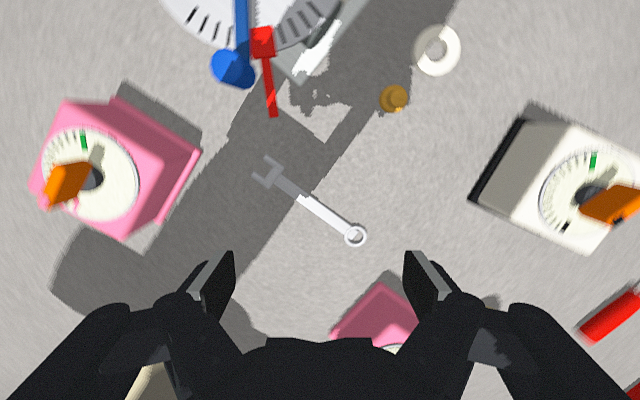

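The wrist view shows the grip top at about (230,66), the pointer tip at (273,115), the white timer's key at (612,205), and the wrench clear of the path. I'll move closer and check the grip position by ray.

```bash
python3 - <<'E'
from h import *
from workcell import bot
s=bot.observe();f=bot.grab_frame("wrist")
for n,p,z in(('grip',(230,66),.16),('tip',(273,115),.094)):
    w=wray(f,s,p,z);d=w[:2]-C;print(n,w.round(4),np.hypot(*d).round(4),np.degrees(np.arctan2(d[1],d[0])).round(1))
E
```

```text
grip [0.486  0.1401 0.16  ] 0.1095 -146.7
tip [0.4703 0.1068 0.094 ] 0.1423 -138.9
```

Emit:
step_arm(increments="26 -15 0 0 0 0 1;26 -15 0 0 0 0 1;26 -15 0 0 0 0 1;27 -14 0 0 0 0 1;0 0 30 0 0 0 1;0 0 15 0 0 0 1;0 0 0 0 0 0 1")

```text
clock: 2.55
eef_pos: [0.4857, 0.1361, 0.182]
orientation: [[0.824, 0.567, -0.007], [0.567, -0.824, -0.001], [-0.006, -0.003, -1.0]]
ft_force: [-0.1, 0.2, -0.9]
finger_gap: 0.995
gripper_force: 0.0
```

```bash
python3 - <<'E'
from h import *
from workcell import bot
s=bot.observe();f=bot.grab_frame("wrist");cv2.imwrite("pics/w2.png",f["img"])
delta(s,[.4868,.138,.123],34.5)
E
```

```text
t 2.55 tcp [0.4857 0.1361 0.182 ] yaw 34.5 tilt [-0.007 -0.001 -1.   ] shift [ 2.4 -0.8 59. ] turn 0.0 q6 1.14 gap 0.99
```

View pics/w2.png

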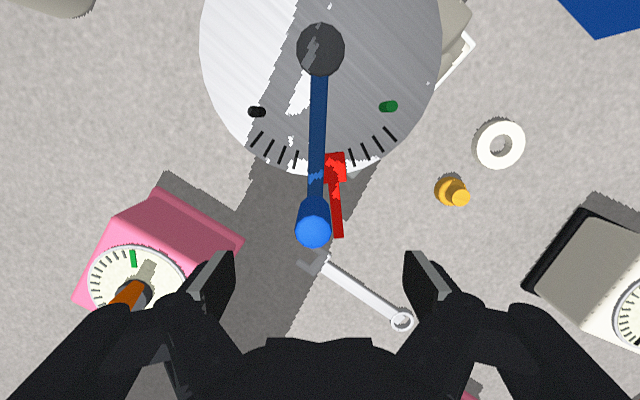

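The grip's top is at (313,231), roughly between the fingers. I'll descend and close.

Emit:
step_arm(increments="1 -1 30 0 0 0 1;1 0 28 0 0 0 1;0 0 0 0 0 0 0.2;0 0 0 0 0 0 0.2;0 0 0 0 0 0 0.2;0 0 0 0 0 0 0.2;0 0 0 0 0 0 0.2")

```text
clock: 3.18
eef_pos: [0.4905, 0.1385, 0.1308]
orientation: [[0.822, 0.569, 0.003], [0.569, -0.822, 0.001], [0.003, 0.001, -1.0]]
ft_force: [-1.7, 2.1, 1.7]
finger_gap: 0.305
gripper_force: 1.2
```

```bash
python3 - <<'E'
from h import *
from workcell import bot
s=bot.observe();delta(s,[.4868,.138,.123],34.5);print(s['gripper_force'],s['ft_force'])
E
```

```text
t 3.18 tcp [0.4905 0.1385 0.1308] yaw 34.7 tilt [ 0.003  0.001 -1.   ] shift [-3.4 -1.7  7.8] turn 0.2 q6 1.14 gap 0.3
1.19809839874506 [-1.70440284  2.05756799  1.74109567]
```

Emit:
step_arm(increments="0 0 5 0 0 0 0;0 0 0 0 0 0 0;0.4 -9.6 0 0 0 5 0;0.4 -9.6 0 0 0 5 0;0.4 -9.6 0 0 0 5 0;0.4 -9.6 0 0 0 5 0;0.4 -9.6 0 0 0 5 0;0.4 -9.6 0 0 0 5 0;0.4 -9.6 0 0 0 5 0;0 0 0 0 0 0 0")

```text
clock: 4.02
eef_pos: [0.4723, 0.203, 0.1299]
orientation: [[1.0, -0.011, 0.007], [-0.011, -1.0, 0.002], [0.007, -0.002, -1.0]]
ft_force: [-13.3, -6.8, 34.8]
finger_gap: 0.266
gripper_force: 58.1
```

```bash
python3 - <<'E'
from h import *
from workcell import bot
s=bot.observe();delta(s,[.4679,.2093,.123],-4.7);print(s['gripper_force'],s['ft_force'])
d=s['eef_pos'][:2]-C;print(np.hypot(*d),np.degrees(np.arctan2(d[1],d[0])))
E
```

```text
t 4.02 tcp [0.4723 0.203  0.1299] yaw -0.6 tilt [ 0.007  0.002 -1.   ] shift [-4.5 -6.3  6.9] turn 4.1 q6 1.89 gap 0.27
58.08485805988312 [-13.33123681  -6.82640566  34.80611557]
0.10524970935554726 178.55662710749067
```

Emit:
step_arm(increments="-2 0 -5 0 0 0 0;0 -4 0 0 0 2 0;0 -3 0 0 0 2 0;0 0 0 0 0 0 0;0 0 0 0 0 0 0")

```text
clock: 4.43
eef_pos: [0.4719, 0.2093, 0.1303]
orientation: [[0.997, -0.075, 0.01], [-0.075, -0.997, 0.002], [0.01, -0.003, -1.0]]
ft_force: [19.4, 4.3, -11.5]
finger_gap: 0.265
gripper_force: 65.9
```

```bash
python3 - <<'E'
from h import *
from workcell import bot
s=bot.observe();delta(s,[.4679,.2093,.123],-4.7);print(s['gripper_force'],s['ft_force'])
d=s['eef_pos'][:2]-C;print(np.hypot(*d),np.degrees(np.arctan2(d[1],d[0])))
E
```

```text
t 4.43 tcp [0.4719 0.2093 0.1303] yaw -4.3 tilt [ 0.01   0.002 -1.   ] shift [-4.1  0.3  7.2] turn 0.4 q6 1.96 gap 0.26
65.88264226913452 [ 19.357369     4.3017232  -11.49376075]
0.1059591850430343 175.12540734318685
```

Emit:
step_arm(increments="1 -3 1 0 0 1 0;0 -3 0 0 0 1 0;0 0 0 0 0 0 0;0 0 0 0 0 0 0")

```text
clock: 4.77
eef_pos: [0.4722, 0.2119, 0.1301]
orientation: [[0.994, -0.11, 0.007], [-0.109, -0.994, -0.004], [0.007, 0.003, -1.0]]
ft_force: [5.8, -14.8, 6.9]
finger_gap: 0.258
gripper_force: 67.9
```

```bash
python3 - <<'E'
from h import *
from workcell import bot
s=bot.observe();delta(s,[.4679,.2093,.123],-4.7);print(s['gripper_force'],s['ft_force'])
d=s['eef_pos'][:2]-C;print(np.hypot(*d),np.degrees(np.arctan2(d[1],d[0])))
f=bot.grab_frame("wrist");cv2.imwrite("pics/w3.png",f["img"][:, 100:540])
E
```

```text
t 4.77 tcp [0.4722 0.2119 0.1301] yaw -6.3 tilt [ 0.007 -0.004 -1.   ] shift [-4.1  3.1  7.1] turn -1.6 q6 2.01 gap 0.26
67.92280554771423 [  5.84179167 -14.82771925   6.93663665]
0.10591318190413657 173.69464844213323
```

View pics/w3.png

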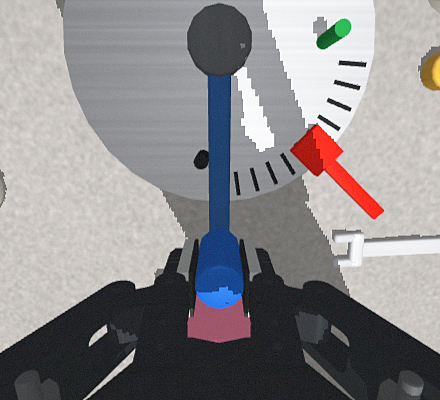

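The bar now rests against the black post at crop (201,160), with 15 N on it, so the lever is shut. I'll release, rise and go to the timer.

Emit:
step_arm(increments="0 1 0 0 0 0 1;0 0 0 0 0 0 1;0 0 0 0 0 0 1;0 0 0 0 0 0 1;0 0 0 0 0 0 1;0 0 0 0 0 0 1;0 0 -20 0 0 0 1;0 0 -35 0 0 0 1;0 0 -35 0 0 0 1;0 0 0 0 0 0 1")

```text
clock: 5.65
eef_pos: [0.4723, 0.2147, 0.2254]
orientation: [[0.994, -0.109, 0.01], [-0.109, -0.994, 0.004], [0.01, -0.005, -1.0]]
ft_force: [1.5, 0.5, 1.4]
finger_gap: 1.001
gripper_force: 0.0
```

```bash
python3 - <<'E'
from h import *
from workcell import bot
s=bot.observe();delta(s,[.55,-.2025,.215],166.7);print(s['ft_force'])
E
```

```text
t 5.65 tcp [0.4723 0.2147 0.2254] yaw -6.3 tilt [ 0.01   0.004 -1.   ] shift [122.6 406.3   9.6] turn -173.0 q6 2.01 gap 1.0
[1.49941346 0.46132255 1.37127038]
```

Emit:
step_arm(increments="13.3 33.5 0 0 0 0 1;13.3 33.5 0 0 0 0 1;13.3 33.5 0 0 0 0 1;13.3 33.5 0 0 0 0 1;13.3 33.5 0 0 0 0 1;13.3 33.5 0 0 0 0 1;13.3 33.5 0 0 0 0 1;13.3 33.5 0 0 0 0 1;13.3 33.5 0 0 0 0 1;13.3 33.5 0 0 0 0 1")

```text
clock: 6.48
eef_pos: [0.5647, -0.1359, 0.2171]
orientation: [[0.994, -0.109, 0.0], [-0.109, -0.994, 0.0], [0.0, -0.0, -1.0]]
ft_force: [0.9, 0.0, -0.1]
finger_gap: 0.996
gripper_force: 0.0
```

Emit:
step_arm(increments="13.3 33.5 0 0 0 0 1;13.3 33.5 0 0 0 0 1;0 0 0 0 0 -7.1 1;0 0 0 0 0 -7.1 1;0 0 0 0 0 -7.1 1;0 0 0 0 0 -7.1 1;0 0 0 0 0 -7.1 1;0 0 0 0 0 -7.1 1;0 0 0 0 0 -7.1 1;0 0 0 0 0 -7.1 1")

```text
clock: 7.32
eef_pos: [0.5837, -0.2036, 0.2169]
orientation: [[0.631, 0.776, -0.0], [0.776, -0.631, 0.0], [0.0, -0.0, -1.0]]
ft_force: [-0.3, 0.5, -0.6]
finger_gap: 0.997
gripper_force: 0.0
```

Emit:
step_arm(increments="0 0 0 0 0 -7.1 1;0 0 0 0 0 -7.1 1;0 0 0 0 0 -7.1 1;0 0 0 0 0 -7.1 1;0 0 0 0 0 -7.1 1;0 0 0 0 0 -7.1 1;0 0 0 0 0 -7.1 1;0 0 0 0 0 -7.1 1;0 0 0 0 0 -7.1 1;0 0 0 0 0 -7.1 1")

```text
clock: 8.15
eef_pos: [0.5837, -0.2035, 0.2169]
orientation: [[-0.528, 0.849, -0.0], [0.849, 0.528, 0.0], [0.0, -0.0, -1.0]]
ft_force: [0.2, 0.1, -0.4]
finger_gap: 0.997
gripper_force: 0.0
```

Emit:
step_arm(increments="0 0 0 0 0 -7.1 1;0 0 0 0 0 -7.1 1;0 0 0 0 0 -7.1 1;0 0 0 0 0 -7.1 1;0 0 0 0 0 -7.1 1;0 0 0 0 0 -7.1 1;0 0 0 0 0 0 1")

```text
clock: 8.73
eef_pos: [0.5837, -0.2035, 0.217]
orientation: [[-0.964, 0.268, -0.0], [0.268, 0.964, 0.0], [0.0, 0.0, -1.0]]
ft_force: [-0.3, 0.5, 0.4]
finger_gap: 1.002
gripper_force: 0.0
```

```bash
python3 - <<'E'
from h import *
from workcell import bot
s=bot.observe();f=bot.grab_frame("wrist");cv2.imwrite("pics/w4.png",f["img"])
delta(s,[.587,-.2025,.103],166.7)
E
```

```text
t 8.73 tcp [ 0.5837 -0.2035  0.217 ] yaw 164.5 tilt [-0.  0. -1.] shift [ -3.    1.9 114. ] turn -2.2 q6 -1.72 gap 1.0
```

View pics/w4.png

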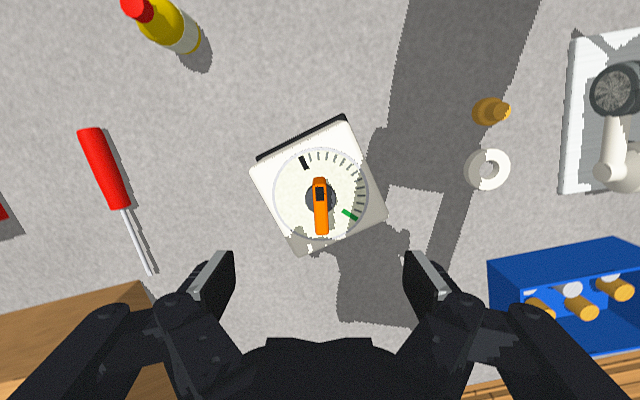

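The key's wing runs from (320,178), its marked end, to (321,234), which is already nearly along the tool's x. The black dial mark is at (304,162) and the green one at (349,214). A quick ray check comes next, then the descent.

```bash
python3 - <<'E'
from h import *
from workcell import bot
s=bot.observe();f=bot.grab_frame("wrist")
P=blobs(f["img"],(5,150,120),(20,255,255),(290,160,350,250))[0][1];x,y=P.T
print(len(P),x.min(),x.max(),y.min(),y.max())
c=np.array([320.3,(178+234)/2]);
for z in(.134,.122):print(z,wray(f,s,c,z).round(4))
# edges per row: top face edge trend
for r in(182,186,205,210,215,220,225,230):
    q=x[y==r];print(r,q.min(),q.max(),end='; ')
a,b=wray(f,s,(320,178),.134),wray(f,s,(321,234),.134);print('len',np.linalg.norm(a-b),np.degrees(np.arctan2(*(a-b)[1::-1])),((a+b)/2).round(4))
dc=wray(f,s,(319,194),.088);k=wray(f,s,(304.5,163),.088)-dc;g=wray(f,s,(349,214),.088)-dc
print(dc,[np.degrees(np.arctan2(v[1],v[0])).round(1) for v in(k,g)])
E
```

```text
677 312.0 328.0 177.0 234.0
0.134 [ 0.5836 -0.2011  0.134 ]
0.122 [ 0.5873 -0.2021  0.122 ]
182 313.0 325.0; 186 312.0 325.0; 205 313.0 327.0; 210 314.0 327.0; 215 314.0 327.0; 220 315.0 327.0; 225 315.0 328.0; 230 316.0 328.0; len 0.048915012816798 165.17174582205874 [ 0.5843 -0.2011  0.134 ]
[ 0.58546654 -0.2026754   0.088     ] [np.float64(-171.6), np.float64(39.4)]
```

Emit:
step_arm(increments="-1 2 30 0 0 -4 1;0 0 30 0 0 0 1;0 0 20 0 0 0 1;0 0 15 0 0 0 1;0 0 15 0 0 0 1;0 0 0 0 0 0 1;0 0 0 0 0 0 1")

```text
clock: 9.42
eef_pos: [0.5844, -0.2017, 0.1064]
orientation: [[-0.978, 0.208, -0.002], [0.208, 0.978, 0.001], [0.002, 0.001, -1.0]]
ft_force: [0.4, 0.5, 0.5]
finger_gap: 1.001
gripper_force: 0.0
```

```bash
python3 - <<'E'
from h import *
from workcell import bot
s=bot.observe();delta(s,[.5855,-.202,.104],168.2);print(s['ft_force'])
E
```

```text
t 9.42 tcp [ 0.5844 -0.2017  0.1064] yaw 168.0 tilt [-0.002  0.001 -1.   ] shift [-1.1 -0.1  2.4] turn -0.2 q6 -1.78 gap 1.0
[0.37301277 0.51982791 0.51653996]
```

Emit:
step_arm(increments="-1 0 2 0 0 0 0;0 0 0 0 0 0 0;0 0 0 0 0 0 0;0 0 0 0 0 0 0;0 0 0 0 0 0 0;0 0 0 0 0 0 0;0 0 0 0 0 0 0;0 0 0 0 0 0 0")

```text
clock: 10.08
eef_pos: [0.5863, -0.2027, 0.1059]
orientation: [[-0.979, 0.206, 0.001], [0.206, 0.979, -0.001], [-0.001, -0.001, -1.0]]
ft_force: [-1.8, -1.3, 3.5]
finger_gap: 0.129
gripper_force: 59.9
```

Emit:
step_arm(increments="0 0 0 0 0 4 0;0 0 0 0 0 6 0;0 0 0 0 0 6 0;0 0 0 0 0 6 0;0 0 0 0 0 6 0;0 0 0 0 0 6 0;0 0 0 0 0 6 0;0 0 0 0 0 0 0")

```text
clock: 10.75
eef_pos: [0.5865, -0.2023, 0.1059]
orientation: [[-0.613, 0.79, 0.001], [0.79, 0.613, -0.0], [-0.001, 0.001, -1.0]]
ft_force: [-1.0, -0.0, 5.1]
finger_gap: 0.124
gripper_force: 59.9
```

```bash
python3 - <<'E'
from h import *
from workcell import bot
s=bot.observe();delta(s,[.5855,-.202,.104],39);print(s['ft_force'],s['wrist_torque'],s['gripper_force'])
f=bot.grab_frame("wrist");cv2.imwrite("pics/w5.png",f["img"][80:360, 120:520])
E
```

```text
t 10.75 tcp [ 0.5865 -0.2023  0.1059] yaw 127.8 tilt [ 0.001 -0.    -1.   ] shift [ 0.9 -0.6  1.9] turn 88.8 q6 -1.08 gap 0.12
[-0.95165985 -0.01799513  5.06618462] [-0.01598518  0.1115061   0.01896992] 59.93113696575165
```

View pics/w5.png

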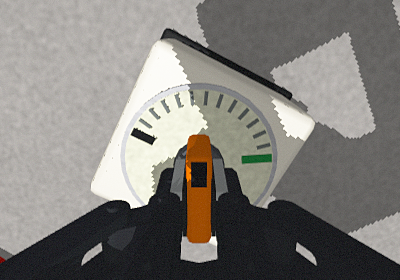

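The wing is held at crop (201,185) and the key turns with the hand. The green mark at (257,159) still lies ahead, so I'll keep winding.

Emit:
step_arm(increments="0 0 0 0 0 6 0;0 0 0 0 0 6 0;0 0 0 0 0 6 0;0 0 0 0 0 6 0;0 0 0 0 0 6 0;0 0 0 0 0 6 0;0 0 0 0 0 6 0;0 0 0 0 0 6 0;0 0 0 0 0 6 0;0 0 0 0 0 0 0")

```text
clock: 11.63
eef_pos: [0.587, -0.2022, 0.1059]
orientation: [[0.275, 0.962, 0.002], [0.962, -0.275, -0.0], [0.0, 0.002, -1.0]]
ft_force: [3.4, -0.2, 3.3]
finger_gap: 0.127
gripper_force: 59.8
```

Emit:
step_arm(increments="0 0 0 0 0 5 0;0 0 0 0 0 5 0;0 0 0 0 0 5 0;0 0 0 0 0 5 0;0 0 0 0 0 5 0;0 0 0 0 0 3 0;0 0 0 0 0 0 0")

```text
clock: 12.22
eef_pos: [0.5873, -0.2024, 0.1059]
orientation: [[0.691, 0.723, 0.003], [0.723, -0.691, -0.001], [0.001, 0.002, -1.0]]
ft_force: [4.9, -0.1, 2.1]
finger_gap: 0.131
gripper_force: 59.6
```

```bash
python3 - <<'E'
from h import *
from workcell import bot
s=bot.observe();delta(s,[.5855,-.202,.104],39);print(s['ft_force'],s['wrist_torque'],s['gripper_force'])
E
```

```text
t 12.22 tcp [ 0.5873 -0.2024  0.1059] yaw 46.3 tilt [ 0.003 -0.001 -1.   ] shift [-0.9 -1.6  1.9] turn 7.3 q6 0.35 gap 0.13
[ 4.91186855 -0.14347248  2.07702877] [-0.11417073 -0.61761428  0.0175194 ] 59.62985694408417
```

Emit:
step_arm(increments="0 0 0 0 0 3 0;0 0 0 0 0 3 0;0 0 0 0 0 2 0;0 0 0 0 0 0 0;0 0 0 0 0 0 0")

```text
clock: 12.63
eef_pos: [0.5873, -0.2025, 0.106]
orientation: [[0.781, 0.624, 0.002], [0.624, -0.781, -0.001], [0.001, 0.002, -1.0]]
ft_force: [4.8, -1.5, 2.3]
finger_gap: 0.13
gripper_force: 76.2
```

```bash
python3 - <<'E'
from h import *
from workcell import bot
s=bot.observe();delta(s,[.5855,-.202,.104],39);print(s['ft_force'],s['wrist_torque'],s['gripper_force'])
E
```

```text
t 12.63 tcp [ 0.5873 -0.2025  0.106 ] yaw 38.6 tilt [ 0.002 -0.001 -1.   ] shift [-1.1 -1.5  2. ] turn -0.4 q6 0.48 gap 0.13
[ 4.80392731 -1.53911399  2.29759365] [-0.20195114 -0.76272665  1.63134223] 76.2299347249791
```

The wrist torque has jumped to 1.6 N m at yaw 38.6°, so the key is at its stop (2.6 rad). I'll release and lift straight up.

Emit:
step_arm(increments="0 0 0 0 0 0 1;0 0 0 0 0 0 1;0 0 0 0 0 0 1;0 0 0 0 0 0 1;0 0 0 0 0 0 1;0 0 0 0 0 0 1;0 0 -20 0 0 0 1;0 0 -35 0 0 0 1;0 0 -40 0 0 0 1;0 0 -25 0 0 0 1")

```text
clock: 13.47
eef_pos: [0.5868, -0.2026, 0.2293]
orientation: [[0.786, 0.618, 0.003], [0.618, -0.786, -0.001], [0.002, 0.003, -1.0]]
ft_force: [1.1, -0.7, 0.3]
finger_gap: 1.002
gripper_force: 0.0
```

```bash
python3 - <<'E'
from h import *
from workcell import bot
s=bot.observe();f=bot.grab_frame("wrist");cv2.imwrite("pics/w6.png",f["img"])
delta(s,[*(C+.110*np.array([np.cos(np.radians(173.7)),np.sin(np.radians(173.7))])),.225],-6.3)
E
```

```text
t 13.47 tcp [ 0.5868 -0.2026  0.2293] yaw 38.1 tilt [ 0.003 -0.001 -1.   ] shift [ 163.  -399.7    3.4] turn 44.4 q6 0.49 gap 1.0
```

View pics/w6.png

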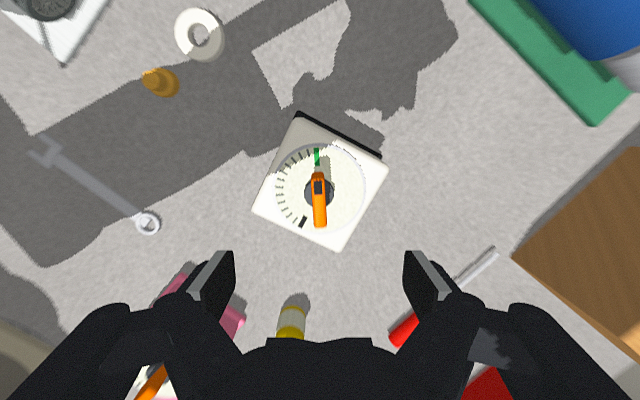

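The key's marked end at (318,178) points at the green mark at (316,157), so the timer is fully wound. Back to the lever.

Emit:
step_arm(increments="13.6 -33.3 0 0 0 0 1;13.6 -33.3 0 0 0 0 1;13.6 -33.3 0 0 0 0 1;13.6 -33.3 0 0 0 0 1;13.6 -33.3 0 0 0 0 1;13.6 -33.3 0 0 0 0 1;13.6 -33.3 0 0 0 0 1;13.6 -33.3 0 0 0 0 1;13.6 -33.3 0 0 0 0 1;13.6 -33.3 0 0 0 0 1")

```text
clock: 14.35
eef_pos: [0.4867, 0.1451, 0.2252]
orientation: [[0.787, 0.617, 0.0], [0.617, -0.787, 0.0], [0.0, 0.0, -1.0]]
ft_force: [0.4, 0.3, 0.6]
finger_gap: 0.999
gripper_force: 0.0
```

Emit:
step_arm(increments="13.6 -33.3 0 0 0 0 1;13.6 -33.3 0 0 0 0 1;0 0 0 0 0 6.3 1;0 0 0 0 0 6.3 1;0 0 0 0 0 6.3 1;0 0 0 0 0 6.3 1;0 0 0 0 0 6.3 1;0 0 0 0 0 6.3 1;0 0 0 0 0 6.3 1;0 0 0 0 0 0 1")

```text
clock: 15.18
eef_pos: [0.4677, 0.2128, 0.2251]
orientation: [[0.994, -0.109, -0.0], [-0.109, -0.994, -0.0], [-0.0, 0.0, -1.0]]
ft_force: [-1.0, 0.3, -0.8]
finger_gap: 1.002
gripper_force: 0.0
```

```bash
python3 - <<'E'
from h import *
from workcell import bot
s=bot.observe();f=bot.grab_frame("wrist")
delta(s,[*(C+.108*np.array([np.cos(np.radians(173.7)),np.sin(np.radians(173.7))])),.129],-6.3)
for a,P in blobs(f["img"],(100,90,40),(125,255,255),(200,0,440,330))[:2]:
    x,y=P.T;b=y.max();q=P[y>b-26]
    print(a,y.min(),b,q[:,0].min(),q[:,0].max(),wray(f,s,((q[:,0].min()+q[:,0].max())/2,b-13),.16).round(4))
E
```

```text
t 15.18 tcp [0.4677 0.2128 0.2251] yaw -6.3 tilt [-0. -0. -1.] shift [ 2.5  0.4 96.1] turn 0.0 q6 2.01 gap 1.0
2361 84.0 225.0 305.0 334.0 [0.4697 0.2126 0.16  ]
```

Emit:
step_arm(increments="1 0 30 0 0 0 1;1 0 30 0 0 0 1;0 0 20 0 0 0 1;0 0 15 0 0 0 1;0 0 0 0 0 0 0;0 0 0 0 0 0 0;0 0 0 0 0 0 0;0 0 0 0 0 0 0;0 0 0 0 0 0 0;0 0 0 0 0 0 0")

```text
clock: 16.07
eef_pos: [0.4707, 0.2119, 0.1323]
orientation: [[0.995, -0.104, 0.002], [-0.104, -0.995, -0.001], [0.002, 0.001, -1.0]]
ft_force: [-2.3, -7.6, 7.6]
finger_gap: 0.261
gripper_force: 58.6
```

Emit:
step_arm(increments="0.5 10 0 0 0 -5.3 0;0.5 10 0 0 0 -5.3 0;0.5 10 0 0 0 -5.3 0;0.5 10 0 0 0 -5.3 0;0.5 10 0 0 0 -5.3 0;0.5 10 0 0 0 -5.3 0;0.5 10 0 0 0 -5.3 0;0.5 10 0 0 0 -5.3 0;0 0 0 0 0 0 0")

```text
clock: 16.82
eef_pos: [0.4915, 0.1349, 0.1322]
orientation: [[0.802, 0.598, 0.001], [0.598, -0.802, -0.002], [-0.001, 0.002, -1.0]]
ft_force: [-8.2, -8.1, 11.1]
finger_gap: 0.265
gripper_force: 59.6
```

```bash
python3 - <<'E'
from h import *
from workcell import bot
s=bot.observe();a=np.radians(-138.5)
delta(s,[*(C+.107*np.array([np.cos(a),np.sin(a)])),.129],41.5);print(s['ft_force'],s['gripper_force'])
d=s['eef_pos'][:2]-C;print(np.hypot(*d),np.degrees(np.arctan2(d[1],d[0])))
E
```

```text
t 16.82 tcp [0.4915 0.1349 0.1322] yaw 36.7 tilt [ 0.001 -0.002 -1.   ] shift [1.4 7.9 3.2] turn -4.8 q6 1.1 gap 0.27
[-8.20095148 -8.05766466 11.07601802] 59.614927768707275
0.10804944509913271 -142.74121438610385
```

Emit:
step_arm(increments="0.5 4 0 0 0 -2.4 0;0.5 4 0 0 0 -2.4 0;0 0 0 0 0 0 0;0 0 0 0 0 0 0")

```text
clock: 17.15
eef_pos: [0.4963, 0.1289, 0.1322]
orientation: [[0.753, 0.659, -0.001], [0.659, -0.753, -0.004], [-0.003, 0.003, -1.0]]
ft_force: [-10.8, -13.5, 14.5]
finger_gap: 0.266
gripper_force: 59.8
```

```bash
python3 - <<'E'
from h import *
from workcell import bot
s=bot.observe();a=np.radians(-138.5)
delta(s,[*(C+.107*np.array([np.cos(a),np.sin(a)])),.129],41.5);print(s['ft_force'],s['gripper_force'])
d=s['eef_pos'][:2]-C;print(np.hypot(*d),np.degrees(np.arctan2(d[1],d[0])))
f=bot.grab_frame("wrist");cv2.imwrite("pics/w7.png",f["img"][0:330,120:520])
E
```

```text
t 17.15 tcp [0.4963 0.1289 0.1322] yaw 41.2 tilt [-0.001 -0.004 -1.   ] shift [1.1 0.3 3.2] turn -0.3 q6 1.01 gap 0.27
[-10.83590205 -13.49112975  14.48537314] 59.84596073627472
0.10813569312212233 -138.68022270529633
```

View pics/w7.png

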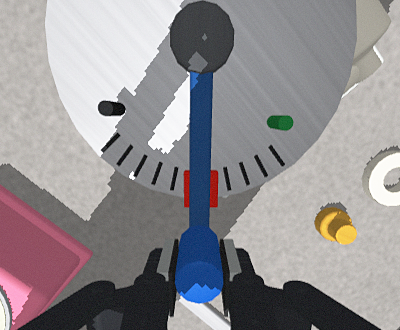

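The bar at crop x≈201 lies centred over the red pointer clamp (185–217), so it is aligned. I'll release, lift away and check by numbers.

Emit:
step_arm(increments="0 0 0 0 0 0 1;0 0 0 0 0 0 1;0 0 0 0 0 0 1;0 0 0 0 0 0 1;0 0 0 0 0 0 1;0 0 0 0 0 0 1;0 0 -20 0 0 0 1;0 0 -35 0 0 0 1;0 0 -40 0 0 0 1;0 0 0 0 0 0 1")

```text
clock: 18.03
eef_pos: [0.5001, 0.1322, 0.2341]
orientation: [[0.752, 0.659, 0.012], [0.659, -0.752, 0.002], [0.01, 0.006, -1.0]]
ft_force: [1.0, -0.7, 1.5]
finger_gap: 0.998
gripper_force: 0.0
```

```bash
python3 - <<'E'
from h import *
from workcell import bot
s=bot.observe();f=bot.grab_frame("wrist");delta(s,s['eef_pos'],41.5);print(s['ft_force'])
im=f["img"]
P=blobs(im,(100,90,40),(125,255,255),(200,0,440,330))[0][1];x,y=P.T;b=y.max();q=P[y>b-26]
g=wray(f,s,((q[:,0].min()+q[:,0].max())/2,b-13),.16)
hub=P[y<y.min()+30].mean(0);hb=wray(f,s,hub,.116)
print('grip',g.round(4));d=g[:2]-C;print('lever via grip',np.hypot(*d).round(4),np.degrees(np.arctan2(d[1],d[0])).round(1))
m=P[(y<b-45)];w=np.array([wray(f,s,p,.116) for p in m])[:,:2];v=np.linalg.eigh(np.cov(w.T))[1][:,1];print('bar axis',np.degrees(np.arctan2(v[1],v[0])).round(1))
for lo,hi in(((0,130,80),(8,255,255)),((172,130,80),(180,255,255))):
  for a,R in blobs(im,lo,hi,(200,0,440,330))[:3]:
    w=np.array([wray(f,s,p,.094) for p in R])[:,:2];d=w-C;r=np.hypot(*d.T);an=np.degrees(np.arctan2(d[:,1],d[:,0]))
    print('red',a,r.min().round(3),r.max().round(3),an.min().round(1),an.max().round(1))
E
```

```text
t 18.03 tcp [0.5001 0.1322 0.2341] yaw 41.2 tilt [ 0.012  0.002 -1.   ] shift [0. 0. 0.] turn -0.3 q6 1.01 gap 1.0
[ 1.0180147  -0.65284673  1.50821895]
grip [0.4969 0.1297 0.16  ]
lever via grip 0.1072 -138.8
bar axis -139.4
red 112 0.069 0.092 -134.2 -128.8
red 73 0.069 0.092 -146.0 -143.0
red 21 0.069 0.089 -134.0 -132.8
```

```bash
python3 -c "
from workcell import bot
print(bot.sign_off())"
```

```text
the job is handed in; nothing more can be done
None
```

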